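# Set the salt pot under the dispenser for filling

### The job

Get the salt pot ready to be filled at the dispenser: first swing the dispenser's lever fully up to shut it, then draw the blue jug out from under the spout and stand it upright in the middle of the round cork mat. Take the aluminium lid off the salt pot and lay it flat, knob up, in the steel bowl, and slide the open pot in under the spout until it meets the low lip at the back of the tray, centred between the legs. Keep jug and pot upright, set the pot down gently, and leave everything else on the crate where it stands.

Things in the scene. Friction and masses are not known exactly. Their poses are not given: they have to be found in the camera images.
- crate: Wooden crate on its side, fixed; its flat top, 120 mm above the table, is the work surface: 420 mm deep (x = 370 to 790 mm from the robot), 1000 mm long. Origin: centre of its underside, at table level.
- dispenser: White plastic dry-goods dispenser screwed to the crate. Origin: on the spout's vertical axis at the crate top; own +x to its back, -x to its open front, z up; yaw varies. Grey base tray 12 mm thick, 158 mm wide, x = -95 to +60 mm. Two legs 8 mm thick, x = +8 to +50 mm, leave a 130 mm gap, open front and back. Above: head and round hopper, 104 mm across, to 347 mm above the crate.
- head_edge (a point): Middle of the lower front edge of the overhanging head, x = -45 mm in the dispenser's frame. The head is 146 mm wide, reaches from here 100 mm back, underside 147 mm and top 197 mm above the crate. The lever's ears stick out 17 mm in front of it, 159 to 185 mm above the crate.
- outlet (a point): Centre of the mouth of the grey spout under the head, 127 mm above the crate (115 mm above the tray); the mouth is 22 mm across, 34 mm where it joins the head.
- seat (a point): Point on the tray's surface straight below the spout's mouth, 12 mm above the crate: where the middle of the pot's underside belongs. The rear lip (14 mm high above the tray, 110 mm wide) has its front face 33 mm behind this point, so the pot (32 mm radius) touches it when its axis is 1 mm behind this point.
- lever (a joint): Dispenser lever, rad: 0 = forward and down (open), grows as it swings up, 1.3 = upper stop (shut). Axis: along the dispenser's y through x = -55, y = 0, z = 172 mm of its frame; at value a the arm points to the dispenser's front, a - 0.35 rad above level. Stays where it is left; about 1 N at its end moves it.
- lever_grip (a point): Centre of the black plastic paddle at the lever's end, 60 mm from the axis; the paddle is 20 mm wide (dispenser's y), 24 mm along the arm and 12 mm thick, and the arm behind it is 14 mm wide and 8 mm thick.
- jug: Blue plastic jug, about 140 g, on the tray under the spout; 100 mm high, 72 mm across at the foot, 80 mm at the rim. Origin: centre of its underside, z up. Handle on its -x side, facing the dispenser's open front within about 20 degrees: an upright bar 12 x 12 mm, 75 mm from the jug's axis, 23 to 85 mm above its underside, joined to the jug at both ends.
- cork_mat: Round cork mat, 120 mm across, 6 mm thick, lying fixed on the crate. Origin: centre of its underside.
- salt_pot: Round white ceramic pot, about 360 g, 64 mm across (58 mm at the foot), 95 mm high, wall 5 mm, standing on the crate with the lid on. Origin: centre of its underside. With the lid on it is 123 mm high and does not go under the spout.
- pot_lid: Small aluminium lid, about 60 g, 76 mm across, on the salt pot. Origin: centre of the underside of its 47 mm wide, 6 mm deep locating boss, which hangs inside the pot's mouth; the plate lies 6 to 12 mm above the origin; a black knob 20 mm across spans 18 to 34 mm above the origin on a 12 mm thick stem.
- bowl: Open stainless steel bowl, about 280 g, loose on the crate: 170 mm across at the rim, 60 mm high, flat floor about 100 mm across, wall 3 mm, floor 4 mm. Origin: centre of its underside.
- pepper_mill: Bystander: turned dark wooden pepper mill, 54 mm across, 150 mm high. Origin: centre of its underside.
- food_tin: Bystander: closed food tin, 74 mm across, 110 mm high. Origin: centre of its underside.
- jar: Bystander: closed glass jar, 60 mm across, 100 mm high. Origin: centre of its underside.
- mug: Bystander: terracotta mug, 80 mm across, 90 mm high, with a handle. Origin: centre of its underside.
- spoon: Bystander: wooden spoon, 190 mm long, lying near the crate's front edge. Origin: middle of its underside.
- scrub_brush: Bystander: wooden scrubbing brush, 50 x 130 x 40 mm. Origin: centre of its underside.
- egg_cup: Bystander: small white cup, 48 mm across, 60 mm high. Origin: centre of its underside.
Mind the look-alikes: they are no part of the job. There is more than one size of the bowl; the job needs the smaller. What is shaped like the salt_pot but pink is not meant.

How it is judged:
By the outcome, as a careful person would: the job done as asked, in the order asked, and still so for the second after the job is handed in, with the robot touching nothing.
It also fails if it takes over 72 s, if anything falls off the work surface, if the arm or the gripper's body presses on something with over 40 N, if the wrist force passes 120 N, or if a joint passes its speed limit or range.

### The arm

A 7-joint arm with a two-finger parallel gripper is mounted at the origin on the work surface. World frame = base frame: x ahead of the robot, y to its left, z up, the work surface at z = 0. Lengths are in m, angles in degrees, forces in N, time in s.
With the tool pointing down it reaches from about 0.35 to 0.775 m from the base axis. Payload 3.1 kg.
Tool frame: the origin (TCP) lies on the centre line of the jaws, within the pads' length; the fingertips stand 17 mm ahead of it and the grasp point (between the pads) lies 2 mm behind it (robot.tip_reach is the distance from the TCP to the fingertips, in m); z points along the fingers, y is the line along which they close (so a half turn about z gives the same grasp; the last joint's range is limited). The gripper opens to 85 mm and grips with 20 to 120 N. Pads are 22 mm wide; open, the fingers measure 114 mm over their backs; the gripper's body (76 mm by 85 mm) begins 54 mm behind the grasp point. The pads swing forward as they close: fully open they stand 13 mm farther back than shut.
Start: joints at [-78.192, 17.813, 0.802, 86.603, -0.252, 75.585, -1.558], TCP at [0.135, 0.533, 0.248] pointing down, gripper open.
Joint ranges: [-154.91, 154.91], [-16.99, 109.72], [-72.82, 74.43], [7.12, 147.25], [-82.49, 262.49], [11.32, 116.49], [-174.64, 174.64]. Speed limits (degrees/s): [159.86, 159.86, 180, 180, 180, 180, 180].

### API

Orientations are given as [roll, pitch, yaw] about the fixed x, y, z axes, in that order (R = Rz(yaw) Ry(pitch) Rx(roll)).
In Python, from station import robot, fingers, vision, workorder, recognise gives the robot as it stands. Calls block until the motion is done:
- robot.move_to(position, orientation): joint-space move of the TCP to a pose.
- robot.line_to(position, orientation=None, velocity=0.15, f_stop=None): straight line of the TCP; orientation=None keeps the orientation; velocity is the mean speed in m/s. With f_stop (N) it stops when the force on the tool has changed by that much, and returns True; else False.
- robot.move_j(angles): joint-space move.
- fingers.gripper_to(opening, force=None): opening from 0.0 (shut) to 1.0 (fully open); force is the grip in N (None keeps the last); returns when the fingers have stopped.
- robot.pause(seconds).
- robot.inverse_kinematics(position, orientation): joint angles nearest the present ones, or None.
- vision.grab_frame(name): name is "side" or "top"; returns the picture (400x640x3 uint8, red, green, blue); there is no depth.
- vision.calibration(name): a dict with "mtx" (3x3 intrinsics, pixels), "extrinsics" (4x4, takes a point from world to camera coordinates). Camera axes: x right, y up, looking along -z (the intrinsics and any distortion apply to the point x, -y, -z); pixel columns grow to the right and rows downward; lengths in m; the calibration is good to about 2 mm. A picture is of the moment at which its call begins. calibration takes no time and is no camera call.
A pose or a line that the arm cannot do raises robot.PlanningError and nothing moves.
- workorder.close_job(): hands the job in; it is judged then, once.
Trained networks look in the newest picture that a camera, given by its name, has taken for a name from the list of things; names that differ only in an ending like _2 or _b are one class to them, and where a whole thing is asked for, a point or a joint stands for the part that bears it (a point fixed in the world has none). Each returns a list of dicts, best first, with "p" (0 to 1); they miss things now and then, are a little off and sometimes report something else, mostly with a low value. They report only what shows in the picture. A call takes as long as a camera call. They do not tell look-alikes from the thing itself.
- recognise(label, camera): "rect" ([centre column, centre row, width, height] in pixels, round what is visible of it).
Readings, each from a call of its own:
- robot.current_time_s(): time.
- robot.current_joint_positions(): joint angles.
- robot.current_dq(): joint speeds.
- robot.current_joint_torque(): joint torques, N m.
- robot.current_tool_pos(): TCP position.
- robot.current_eef_rot(): TCP orientation.
- robot.current_contact_force(): force on the tool from outside, world axes, zero at the start.
- robot.current_torque(): the same for the moment, N m.
- robot.current_finger_gap(): opening from 0.0 (shut) to 1.0 (fully open).
- robot.current_gripper_force(): force on a finger pad.
Only numpy, scipy, OpenCV 4.12 (cv2) and the standard library are available. Lean on these libraries where they do the work, as an engineer would, in place of code of your own. Each camera call takes 0.05 s, during which the arm holds its last target. There are 200 camera calls.

## Working session

There is one attempt and no reset: what is moved stays moved. The work goes in short steps, each a Python script; the robot and the scene stay as the last script left them, time stands still between calls to the robot, and variables do not carry over. Pictures are saved under pics/ and viewed, at most 10 in all, crops included, and the job is handed in when it is done.

```bash
ls; mkdir -p pics
python3 - <<'E'
from station import robot, fingers, vision, workorder, recognise
import cv2, numpy as np
np.set_printoptions(precision=4,suppress=True)
for c in ["side","top"]:
    im=vision.grab_frame(c); cv2.imwrite(f"pics/{c}0.png",cv2.resize(im[:,:,::-1],(800,500)))
    np.save(f"{c}0.npy",im)
    k=vision.calibration(c); print(c,k)
    for l in ["dispenser","lever_grip","jug","cork_mat","salt_pot","pot_lid","bowl","outlet","head_edge","pepper_mill"]:
        try: print(l,[(round(d["p"],2),[round(float(v),1) for v in d["rect"]]) for d in recognise(l,c)][:4])
        except Exception as e: print(l,e)
print(robot.current_time_s(), robot.current_eef_rot())
E
```

```text
pics
side {'mtx': array([[382.3237,   0.    , 314.1619],
       [  0.    , 382.3237, 201.2956],
       [  0.    ,   0.    ,   1.    ]]), 'extrinsics': array([[ 0.3284, -0.9445,  0.0079, -0.2027],
       [ 0.662 ,  0.2361,  0.7114, -0.4461],
       [-0.6738, -0.2284,  0.7028, -0.8529],
       [ 0.    ,  0.    ,  0.    ,  1.    ]])}
dispenser [(0.74, [303.5, 235.6, 64.8, 30.3]), (0.71, [313.9, 223.6, 349.4, 196.6]), (0.67, [339.8, 141.5, 72.8, 135.0])]
lever_grip [(0.52, [329.9, 154.4, 25.2, 23.7])]
jug [(0.66, [341.8, 174.1, 28.9, 42.1]), (0.4, [411.9, 168.5, 25.4, 34.6])]
cork_mat [(0.76, [222.1, 202.8, 39.6, 26.8])]
salt_pot [(0.93, [424.8, 325.6, 34.0, 42.9]), (0.72, [407.5, 234.0, 25.6, 25.2])]
pot_lid [(0.59, [411.9, 215.9, 33.0, 18.9])]
bowl [(0.84, [104.5, 280.4, 58.9, 56.6]), (0.7, [193.1, 152.9, 54.1, 41.4])]
outlet [(0.67, [342.4, 142.9, 74.0, 136.1])]
head_edge [(0.57, [339.2, 140.7, 72.5, 133.2]), (0.29, [195.3, 152.7, 53.4, 36.3]), (0.2, [311.8, 225.8, 348.4, 198.3])]
pepper_mill [(0.83, [269.8, 133.4, 12.3, 45.1])]
top {'mtx': array([[387.4638,   0.    , 318.5961],
       [  0.    , 387.4638, 198.7976],
       [  0.    ,   0.    ,   1.    ]]), 'extrinsics': array([[ 0.0117, -0.9998,  0.0134, -0.0533],
       [ 0.9981,  0.0125,  0.0599, -0.4897],
       [-0.06  ,  0.0127,  0.9981, -1.519 ],
       [ 0.    ,  0.    ,  0.    ,  1.    ]])}
dispenser [(0.69, [327.4, 145.1, 53.1, 71.8])]
lever_grip [(0.61, [325.3, 169.7, 11.2, 20.8])]
jug []
cork_mat [(0.82, [240.5, 203.7, 36.0, 35.5])]
salt_pot [(0.5, [406.0, 247.0, 16.4, 17.0]), (0.49, [327.2, 145.4, 53.0, 75.3]), (0.46, [394.2, 196.4, 19.2, 17.4])]
pot_lid [(0.83, [392.8, 196.8, 20.3, 22.6])]
bowl [(0.91, [193.7, 163.3, 44.7, 47.7]), (0.74, [201.7, 271.6, 66.0, 69.3])]
outlet [(0.55, [327.1, 146.7, 48.1, 72.8])]
head_edge [(0.74, [327.9, 145.8, 50.9, 68.9])]
pepper_mill [(0.72, [249.3, 123.4, 19.7, 21.2])]
1.1 [179.9984  -0.0012 165.8049]
```

View pics/side0.png

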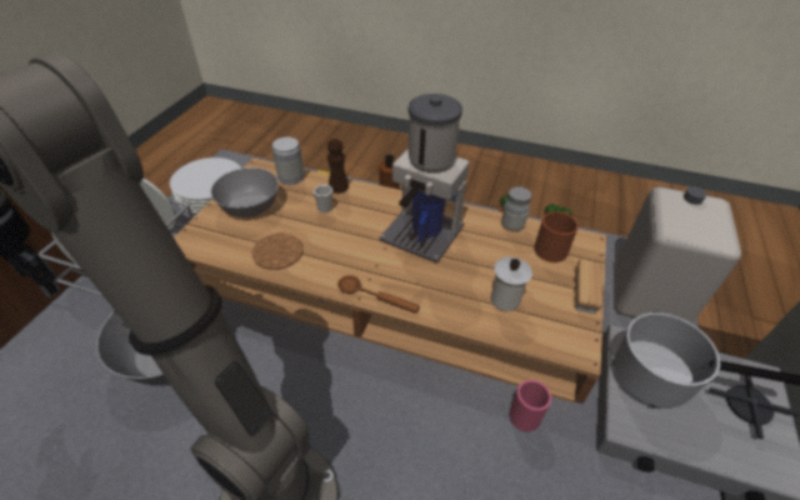

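View pics/top0.png

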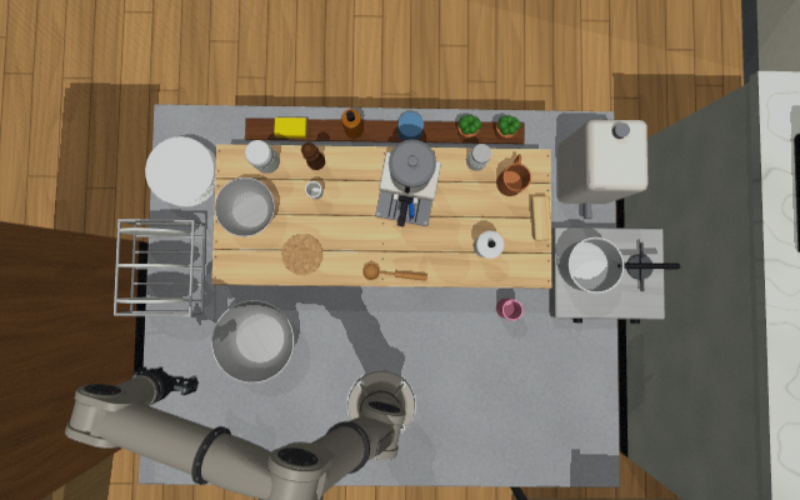

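The look-alikes, in 800 px top-view pixels:
- **Bowls:** (245,207) on the crate is the smaller one. (253,342) on the table is larger, so I reject it.
- **Pots:** (489,244) is white, lidded and on the crate. (510,310) is pink and on the table, so I reject it.
- **Blue things:** the jug is under the spout at (412,210). (410,124) on the shelf is something else.

Next I'll check these choices in one close crop.

```bash
cat > h.py <<'E'
from station import robot, fingers, vision, workorder, recognise
import cv2, numpy as np
from scipy.spatial.transform import Rotation as Ro
np.set_printoptions(precision=4,suppress=True)
K={c:vision.calibration(c) for c in("side","top")}
def ray(c,u,v):
    k=K[c];M=k["mtx"];E=k["extrinsics"];R=E[:3,:3]
    d=np.array([(u-M[0,2])/M[0,0],-(v-M[1,2])/M[1,1],-1.])
    return -R.T@E[:3,3],R.T@d
def px2w(c,u,v,z):
    o,d=ray(c,u,v);return o+d*(z-o[2])/d[2]
def w2px(c,P):
    P=np.atleast_2d(P);k=K[c];q=P@k["extrinsics"][:3,:3].T+k["extrinsics"][:3,3]
    q=q*[1,-1,-1];q=q@k["mtx"].T;return q[:,:2]/q[:,2:]
def ori(tilt,yaw,flip=False):
    "tilt: deg from straight down, leaning fingers towards heading yaw"
    R=Ro.from_euler('xyz',[180,-tilt,yaw],degrees=True)
    if flip:R=R*Ro.from_euler('z',180,degrees=True)
    return list(R.as_euler('xyz',degrees=True))
E
python3 - <<'E'
from h import *
t=np.load("top0.npy");s=np.load("side0.npy")
def crop(im,u,v,w,h,W,H): return cv2.resize(im[v-h//2:v+h//2,u-w//2:u+w//2],(W,H),interpolation=cv2.INTER_CUBIC)
a=np.vstack([np.hstack([crop(t,325,150,80,80,400,400),crop(s,345,155,100,100,400,400)]),
 np.hstack([crop(t,393,197,50,40,250,200),crop(s,412,227,50,40,250,200),crop(t,194,164,75,50,300,200)])])
cv2.imwrite("pics/crop1.png",a[:,:,::-1])
print("lid",px2w("top",392.8,196.8,.221),"knob side",px2w("side",411.9,212,.243))
print("mat",px2w("top",240.5,203.7,.126),"bowl",px2w("top",193.7,163.3,.18),"sidebowl",px2w("side",193.1,150,.18))
print("lever",px2w("top",325.3,176,.27),"hop",px2w("top",329,130,.46))
for d in [0,20,-20]:
  for tilt in (60,75,90):
    for p in ([.52,-.02,.19],[.6,-.03,.19],[.49,.2,.18],[.5,-.2,.18]):
      for f in (0,1):
        q=robot.inverse_kinematics(p,ori(tilt,d,f)); print(d,tilt,p,f,None if q is None else np.round(q))
E
```

```text
lid [ 0.488  -0.2997  0.221 ] knob side [ 0.4799 -0.2994  0.243 ]
mat [0.4621 0.2396 0.126 ] bowl [0.6006 0.3979 0.18  ] sidebowl [0.5846 0.396  0.18  ]
lever [ 0.5509 -0.0655  0.27  ] hop [ 0.6596 -0.069   0.46  ]
0 60 [0.52, -0.02, 0.19] 0 None
0 60 [0.52, -0.02, 0.19] 1 None
0 60 [0.6, -0.03, 0.19] 0 [ 57.  19. -61. 137. 159.  29. 122.]
0 60 [0.6, -0.03, 0.19] 1 [ 57.  19. -61. 137. 159.  29. -58.]
0 60 [0.49, 0.2, 0.18] 0 [-98.  12.  54. 144. 115.  35. 115.]
0 60 [0.49, 0.2, 0.18] 1 [-67.   8.  18. 143. 111.  42. -59.]
0 60 [0.5, -0.2, 0.18] 0 [ 97.  19. -61. 140. 233.  27.  75.]
0 60 [0.5, -0.2, 0.18] 1 [  97.   19.  -61.  140.  233.   27. -105.]
0 75 [0.52, -0.02, 0.19] 0 None
0 75 [0.52, -0.02, 0.19] 1 None
0 75 [0.6, -0.03, 0.19] 0 [ 55.  39. -62. 144. 171.  63. 127.]
0 75 [0.6, -0.03, 0.19] 1 [ 55.  39. -62. 144. 171.  63. -53.]
0 75 [0.49, 0.2, 0.18] 0 None
0 75 [0.49, 0.2, 0.18] 1 [-31.  26. -28. 147. 121.  80. -75.]
0 75 [0.5, -0.2, 0.18] 0 [ 99.  42. -62. 145. 216.  42. 114.]
0 75 [0.5, -0.2, 0.18] 1 [ 99.  42. -62. 145. 216.  42. -66.]
0 90 [0.52, -0.02, 0.19] 0 None
0 
[... 2319 characters left out ...]
9, 0.2, 0.18] 0 [-52.  29. -14. 132.  93.  80. 110.]
-20 75 [0.49, 0.2, 0.18] 1 [-81.  30.  20. 134.  89.  64. -71.]
-20 75 [0.5, -0.2, 0.18] 0 None
-20 75 [0.5, -0.2, 0.18] 1 None
-20 90 [0.52, -0.02, 0.19] 0 None
-20 90 [0.52, -0.02, 0.19] 1 None
-20 90 [0.6, -0.03, 0.19] 0 [-28.  41.   7. 143. 138.  89.  84.]
-20 90 [0.6, -0.03, 0.19] 1 [  4.  45. -28. 141. 144. 104. -76.]
-20 90 [0.49, 0.2, 0.18] 0 [-54.  44. -13. 132.  97.  98.  96.]
-20 90 [0.49, 0.2, 0.18] 1 [-84.  45.  21. 133.  91.  75. -86.]
-20 90 [0.5, -0.2, 0.18] 0 None
-20 90 [0.5, -0.2, 0.18] 1 None<sys>:0: UserWarning: Gimbal lock detected. Setting third angle to zero since it is not possible to uniquely determine all angles.
```

View pics/crop1.png

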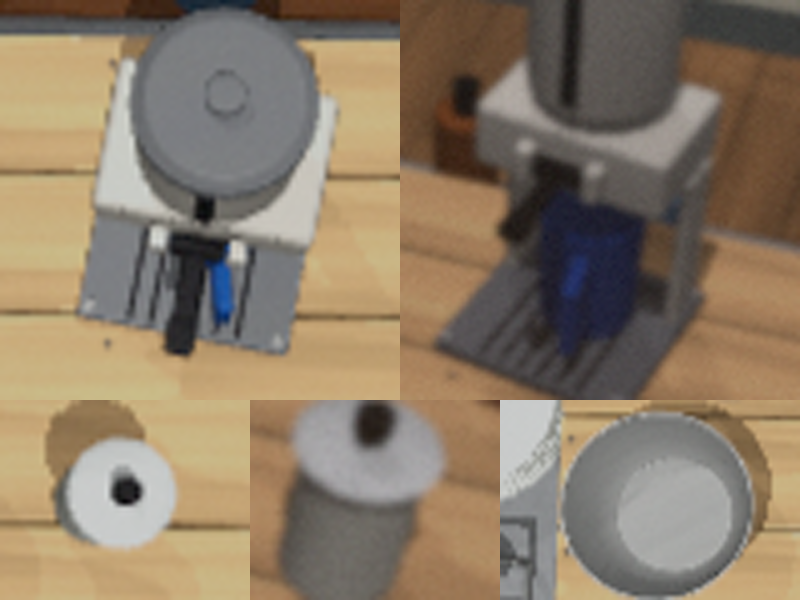

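The crop confirms the white lidded pot, the crate bowl and the blue jug, whose handle at crop (222,300) sits just to the right of the lever. The lever paddle is at crop (178,340), so it's forward and down. Next I'll fit the dispenser pose, lever angle and jug handle.

```bash
python3 - <<'E' 2>/dev/null
from h import *
from scipy.optimize import least_squares
def T(p,X): 
    c,s=np.cos(p[2]),np.sin(p[2]);X=np.atleast_2d(X)/1000.
    return np.c_[p[0]+c*X[:,0]-s*X[:,1],p[1]+s*X[:,0]+c*X[:,1],.12+X[:,2]]
to=lambda l:[(285+a/5,110+b/5) for a,b in l]; si=lambda l:[(295+(a-400)/4,105+b/4) for a,b in l]
Xt=[(-95,79,12),(-95,-79,12),(-45,73,197),(-45,-73,197),(55,73,197),(55,-73,197)]
Pt=to([(78,315),(288,352),(95,208),(305,248),(127,60),(337,100)])
Xs=[(-95,79,12),(-45,73,197),(55,-73,197),(-45,-73,147)]
Ps=si([(440,343),(478,100),(720,97),(660,215)])
f=lambda p:np.r_[(w2px("top",T(p,Xt))-Pt).ravel(),(w2px("side",T(p,Xs))-Ps).ravel()]
r=least_squares(f,[.65,-.065,-.17],loss='soft_l1');p=r.x;print("disp",p[:2],np.degrees(p[2]));print(f(p).reshape(-1,2).round(1).tolist())
np.save("disp.npy",p)
for a in (0,.1,.2,.3):
    b=a-.35;g=[(-55-72*np.cos(b),0,172+72*np.sin(b)),(-55-60*np.cos(b),0,172+60*np.sin(b))]
    print(a,"tip top crop",(w2px("top",T(p,g))-[285,110])*5,"side crop",(w2px("side",T(p,g))-[295,105])*4+[400,0])
# jug: params dx,dy (mm in disp frame), heading
for dx,dy,h in ((0,0,0),(0,0,15),(0,-5,10),(0,-5,20),(-5,-5,10)):
    c,s=np.cos(np.radians(h)),np.sin(np.radians(h))
    G=[(dx-81*c,dy-81*s,97),(dx-75*c,dy-75*s,35),(dx-81*c,dy-81*s,97),(dx-40*c,dy-40*s,97)]
    print(dx,dy,h,"top",((w2px("top",T(p,G))-[285,110])*5).round().tolist(),"side",((w2px("side",T(p,G))-[295,105])*4+[400,0]).round().tolist())
print("knob",px2w("top",393.2,195,.243))
# blue mask stats
t=np.load("top0.npy").astype(int);m=(t[...,2]>t[...,0]+40)&(t[...,2]>t[...,1]+30);m[:140]=0
v,u=np.nonzero(m);print("blue top u",u.min(),u.max(),"v",v.min(),v.max()); 
for vv in range(v.min(),v.max()+1): print(vv,u[v==vv].min(),u[v==vv].max(),end="; ")
E
```

```text
disp [ 0.6556 -0.0725] -9.8733574055749
[[-0.1, 0.5], [0.2, 1.0], [-0.7, -0.3], [2.1, 0.1], [-1.3, -1.0], [1.3, -0.6], [-1.8, -0.7], [-1.1, 0.8], [1.7, -1.4], [0.3, 2.8]]
0 tip top crop [[179.9222 354.3151]
 [183.1554 336.9835]] side crop [[512.2849 255.5355]
 [520.4117 241.3049]]
0.1 tip top crop [[179.5371 356.3638]
 [182.8486 338.6145]] side crop [[511.0181 249.2931]
 [519.4027 236.0573]]
0.2 tip top crop [[179.3469 357.3671]
 [182.7055 339.3683]] side crop [[510.2443 242.1736]
 [518.8024 230.0966]]
0.3 tip top crop [[179.357  357.2975]
 [182.7298 339.225 ]] side crop [[509.9808 234.2406]
 [518.6233 223.4773]]
0 0 0 top [[190.0, 303.0], [189.0, 306.0], [190.0, 303.0], [200.0, 245.0]] side [[538.0, 278.0], [539.0, 337.0], [538.0, 278.0], [565.0, 245.0]]
0 0 15 top [[220.0, 305.0], [216.0, 308.0], [220.0, 305.0], [215.0, 246.0]] side [[567.0, 285.0], [564.0, 344.0], [567.0, 285.0], [578.0, 249.0]]
0 -5 10 top [[217.0, 306.0], [214.0, 309.0], [217.0, 306.0], [217.0, 247.0]] side [[563.0, 285.0], [562.0, 345.0], [563.0, 285.0], [580.0, 250.0]]
0 -5 20 top [[237.0, 305.0], [232.0, 308.0], [237.0, 305.0], [227.0, 247.0]] side [[583.0, 289.0], [579.0, 348.0], [583.0, 289.0], [589.0, 252.0]]
-5 -5 10 top [[216.0, 313.0], [212.0, 316.0], [216.0, 313.0], [216.0, 255.0]] side [[560.0, 290.0], [559.0, 349.0], [560.0, 290.0], [577.0, 254.0]]
knob [ 0.4926 -0.2966  0.243 ]
blue top u 326 331 v 159 174
159 330 330;
```

```bash
cat >> h.py <<'E'
DP=np.load("disp.npy");DY=float(np.degrees(DP[2]))
def D(x,y,z):
    "dispenser frame mm -> world m"
    c,s=np.cos(DP[2]),np.sin(DP[2])
    return np.array([DP[0]+(c*x-s*y)/1000,DP[1]+(s*x+c*y)/1000,.12+z/1000])
def zdir(t,yaw):
    t,y=np.radians([t,yaw]);return np.array([np.sin(t)*np.cos(y),np.sin(t)*np.sin(y),-np.cos(t)])
def tipto(P,t,yaw): return list(np.array(P)-.017*zdir(t,yaw))
def st(m=""): print(m,robot.current_time_s(),robot.current_tool_pos(),robot.current_joint_positions(),robot.current_contact_force(),robot.current_finger_gap())
E
python3 - <<'E'
from h import *
print("tip",robot.tip_reach)
def ik(n,P,t,y):
    print(n,t,y,[None if q is None else np.round(q).astype(int).tolist() for q in (robot.inverse_kinematics(list(P),ori(t,y,f)) for f in (0,1))])
for t in (45,55,65):
    ik("lev0",tipto(D(-160,0,120),t,DY),t,DY);ik("lev1",tipto(D(-102,0,122),t,DY),t,DY);ik("lev2",tipto(D(-85,0,205),t,DY),t,DY)
B=(-81,-22)
for t in (50,60,70):
  for y in (DY,0,DY-10):
    ik("jug pre",D(B[0]-60,B[1],70),t,y);ik("jug",D(B[0],B[1],68),t,y)
M=np.array([.4621,.2396,0])
for t in (50,60,70):
  for y in (-10,-30,-60,-90,60,90):
    yy=np.radians(y);ik("mat",M-.077*np.array([np.cos(yy),np.sin(yy),0])+[0,0,.126+.055],t,y)
for t in (60,70):
  for y in (-60,-45,-31,-10): ik("pot",(.4926,-.2966,.17),t,y)
  ik("potin",D(-8,0,62),t,DY);ik("potpre",D(-110,0,65),t,DY);ik("potpre-side",D(-70,-110,75),t,DY)
E
```

```text
tip 0.017
lev0 45 -9.8733574055749 [[21, -15, -21, 134, 8, 15, -108], [-22, -16, 15, 135, 45, 22, 37]]
lev1 45 -9.8733574055749 [[-5, -7, 3, 128, 31, 16, -128], [-22, -8, 19, 129, 39, 18, 45]]
lev2 45 -9.8733574055749 [[59, -13, -49, 117, -16, 27, -82], [-23, -11, 19, 119, 26, 30, 59]]
lev0 55 -9.8733574055749 [[-8, -16, 1, 143, 97, 14, 163], [-13, -16, 6, 144, 96, 16, -16]]
lev1 55 -9.8733574055749 [[-4, -7, 1, 137, 112, 11, 151], [-15, -8, 11, 138, 109, 13, -26]]
lev2 55 -9.8733574055749 [[10, -12, -10, 127, 34, 12, -130], [-24, -14, 18, 128, 57, 19, 28]]
lev0 65 -9.8733574055749 [None, None]
lev1 65 -9.8733574055749 [[-69, -13, 60, 147, 138, 35, 129], [-26, -5, 20, 146, 149, 29, -67]]
lev2 65 -9.8733574055749 [[7, -12, -9, 136, 130, 13, 132], [-41, -17, 31, 137, 111, 24, -24]]
jug pre 50 -9.8733574055749 [[-41, -7, 41, 143, 124, 13, 142], [-61, -12, 58, 143, 115, 18, -27]]
jug 50 -9.8733574055749 [[51, 8, -50, 133, 127, 13, 141], [51, 8, -50, 133, 127, 13, -39]]
jug pre 50 0 [[11, -3, 1, 141, 233, 12, 45], [11, -3, 1, 141, 233, 12, -135]]
jug 50 0 [[11, 4, 1, 134, 231, 12, 47], [1
[... 2790 characters left out ...]

potpre 60 -9.8733574055749 [[54, 12, -61, 143, 146, 36, 120], [-68, 10, 72, 147, 179, 29, -100]]
potpre-side 60 -9.8733574055749 [[75, 17, -60, 137, 175, 25, 110], [75, 17, -60, 137, 175, 25, -70]]
pot 70 -60 [[-15, 24, 16, 137, 112, 56, 106], [-50, 40, 62, 139, 121, 31, -94]]
pot 70 -45 [[-6, 21, 19, 146, 145, 54, 93], [-30, 28, 48, 147, 154, 48, -103]]
pot 70 -31 [None, None]
pot 70 -10 [[103, 39, -62, 140, 210, 36, 112], [103, 39, -62, 140, 210, 36, -68]]
potin 70 -9.8733574055749 [[51, 38, -62, 136, 153, 59, 133], [-52, 39, 65, 139, 192, 50, -131]]
potpre 70 -9.8733574055749 [None, None]
potpre-side 70 -9.8733574055749 [[74, 29, -62, 143, 176, 47, 118], [74, 29, -62, 143, 176, 47, -62]]
```

Run:
```python
from h import *
t,y=45,DY-8
fingers.gripper_to(0.0)
for f in (1,0):
    q=robot.inverse_kinematics(tipto(D(-135,-4,128),t,y),ori(t,y,f))
    print(f,q)
p=robot.current_tool_pos()
robot.line_to([p[0]+.1,p[1]-.05,.36],velocity=.25)
robot.move_to(tipto(D(-145,0,190),t,y),ori(t,y,1)); st("pre")
try:
  robot.line_to(tipto(D(-145,0,122),t,y),velocity=.15)
  print(robot.line_to(tipto(D(-103,0,120),t,y),velocity=.12,f_stop=8)); st("under")
  print(robot.line_to(tipto(D(-105,0,195),t,y),velocity=.08,f_stop=12)); st("up")
  print(robot.line_to(tipto(D(-78,0,207),t,y),velocity=.05,f_stop=7)); st("push")
except robot.PlanningError as e: print("PE",e); st()
im=vision.grab_frame("side");cv2.imwrite("pics/lev.png",cv2.resize(im[80:240,220:460,::-1],(780,520),interpolation=cv2.INTER_CUBIC))
```

```text
1 [-15.8581 -10.6202   6.084  130.5744  49.4371  26.8397  24.1931]
0 [  44.2743  -12.8468  -44.6273  129.0719   18.4274   18.362  -126.3365]
pre 4.7667 [ 0.5019 -0.0429  0.3225] [-22.2067 -16.092    9.1236 124.9365  41.1419  37.1372  33.7446] [-0.6089 -0.9176  0.1554] -0.0007280839836928692
True
under 5.7333 [ 0.5395 -0.0505  0.251 ] [-17.2129  -6.069    8.6991 128.2187  51.5374  24.6171  22.3633] [-1.1245 -0.3285 -0.2724] -0.0004630686238701099
False
up 6.8417 [ 0.5407 -0.0507  0.3268] [-20.6779 -11.0592  10.9487 120.5602  38.54    34.7601  37.8029] [-0.556   0.8452 -0.36  ] -0.002714612775153247
True
push 7.2333 [ 0.5521 -0.053   0.3299] [-20.936   -9.604   12.0047 118.723   37.0858  34.9037  39.6775] [-0.0473 -0.0765  0.4828] 0.0014022349576365814
```

View pics/lev.png

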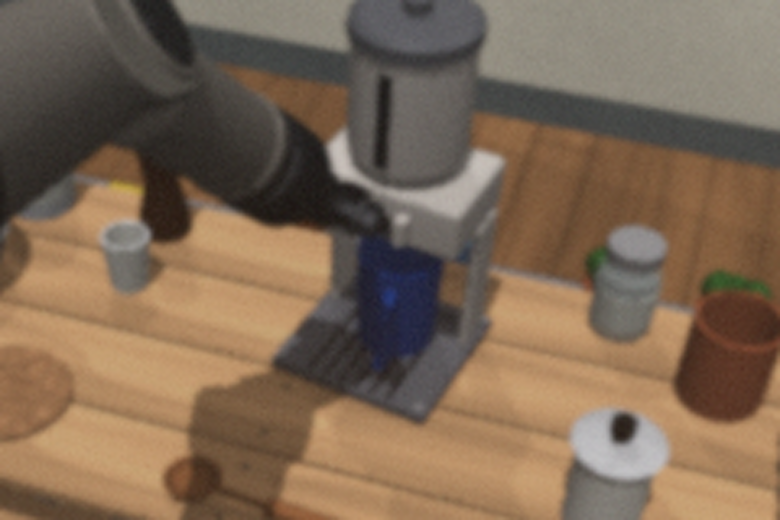

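Run:
```python
from h import *
t,y=45,DY-8
print(robot.line_to(tipto(D(-85,0,209),t,y),velocity=.03,f_stop=10)); st("push")
p=robot.current_tool_pos();z=zdir(t,y)
robot.line_to(list(D(-165,0,205)-.017*z),velocity=.2); 
a=[]
for c,(u,v) in (("top",(325,150)),("side",(345,155))):
    im=vision.grab_frame(c);a.append(cv2.resize(im[v-45:v+45,u-45:u+45],(400,400),interpolation=cv2.INTER_CUBIC))
cv2.imwrite("pics/lev2.png",np.hstack(a)[:,:,::-1]); print("crop scale 400/90; origins top(280,105) side(300,110)")
for al in (.9,1.1,1.3):
    b=al-.35;g=D(-55-72*np.cos(b),0,172+72*np.sin(b))
    print(al,(w2px("top",g)-[280,105])*400/90,(w2px("side",g)-[300,110])*400/90+[400,0])
```

```text
True
push 7.625 [ 0.5522 -0.0534  0.3298] [-21.1377  -9.328   12.3006 118.1244  36.1108  35.6723  40.7224] [-0.5512  0.3293  0.2424] 0.0038237608771269456Traceback (most recent call last):
  File "<stdin>", line 5, in <module>
station.PlanningError: the arm cannot follow that straight line within its joint ranges
```

Run:
```python
from h import *
t,y=45,DY-8
p=np.array(robot.current_tool_pos())
for dx in (-.04,-.03,-.02):
  try: robot.line_to(list(p+[dx,.005,.0]),velocity=.15);break
  except robot.PlanningError: print("x",dx)
robot.line_to(list(np.array(robot.current_tool_pos())+[0,.07,.02]),velocity=.2)
a=[]
for c,(u,v) in (("top",(325,150)),("side",(345,155))):
    im=vision.grab_frame(c);a.append(cv2.resize(im[v-45:v+45,u-45:u+45],(400,400),interpolation=cv2.INTER_CUBIC))
cv2.imwrite("pics/lev2.png",np.hstack(a)[:,:,::-1])
for al in (.9,1.1,1.3):
    b=al-.35;g=D(-55-72*np.cos(b),0,172+72*np.sin(b))
    print(al,(w2px("top",g)-[280,105])*400/90,(w2px("side",g)-[300,110])*400/90+[400,0])
st()
```

```text
0.9 [[185.4744 319.2478]] [[510.3205 171.7635]]
1.1 [[188.0785 305.2707]] [[517.9972 147.5778]]
1.3 [[191.2091 288.4767]] [[527.2983 124.2307]]
 8.6583 [0.5127 0.0198 0.3498] [-23.1539 -12.523    0.9388 117.8347  39.1778  46.0899  29.2128] [ 0.7136 -0.8153 -0.2109] -0.0021210260404173563
```

View pics/lev2.png

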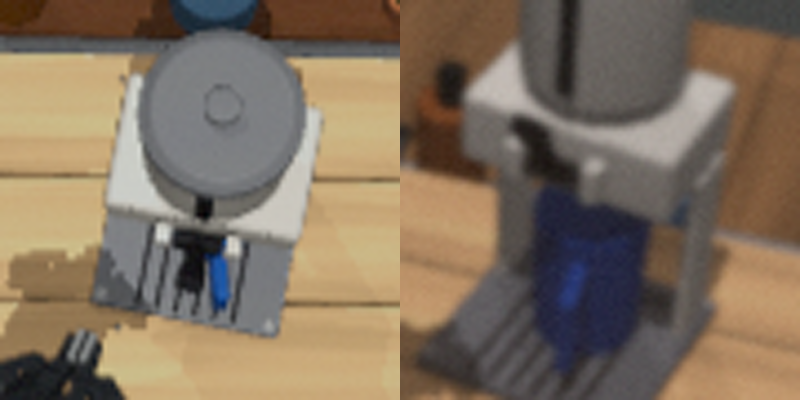

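The lever tip is at top (190,290) and side (518,120), which matches 1.3 rad, so it's shut. The jug handle is clear, with its outer end at top crop (221,310). Next I'll grasp the handle.

Run:
```python
from h import *
def inv(P):
    c,s=np.cos(DP[2]),np.sin(DP[2]);d=(np.array(P)[:2]-DP[:2])*1000;return np.array([c*d[0]+s*d[1],-s*d[0]+c*d[1]]).round(1)
o=np.array(px2w("top",280+221/4.444,105+310/4.444,.21)); i=np.array(px2w("top",280+216/4.444,105+258/4.444,.215))
print("outer",o,inv(o),"inner",i,inv(i))
h=np.degrees(np.arctan2(*(i-o)[1::-1]));print("handle heading world",h)
b=o+np.array([np.cos(np.radians(h)),np.sin(np.radians(h)),0])*.006;print("bar",b,inv(b))
for t in (55,60,65):
  for y in (-20,-15,-10,-5,0):
    for f in (0,1):
      for bk in (0,.035,.05):
        P=b-bk*np.array([np.cos(np.radians(y)),np.sin(np.radians(y)),0]);P[2]=.186
        q=robot.inverse_kinematics(list(P),ori(t,y,f));print(t,y,f,bk,None if q is None else np.round(q).astype(int).tolist())
```

```text
outer [ 0.5626 -0.0826  0.21  ] [-89.9 -25.9] inner [ 0.6027 -0.0781  0.215 ] [-51.2 -14.6]
handle heading world 6.4194294251147195
bar [ 0.5686 -0.0819  0.21  ] [-84.1 -24.2]
55 -20 0 0 [-21, 6, 15, 138, 126, 25, 125]
55 -20 0 0.035 [-23, 2, 14, 142, 121, 27, 128]
55 -20 0 0.05 [-24, 1, 14, 143, 119, 29, 129]
55 -20 1 0 [0, 6, -6, 137, 124, 26, -52]
55 -20 1 0.035 [2, 3, -12, 141, 120, 28, -51]
55 -20 1 0.05 [3, 2, -15, 142, 118, 29, -50]
55 -15 0 0 [28, 7, -31, 137, 135, 24, 124]
55 -15 0 0.035 [37, 3, -41, 141, 135, 24, 123]
55 -15 0 0.05 [-58, -3, 53, 146, 134, 25, 124]
55 -15 1 0 [-31, 5, 31, 139, 147, 20, -70]
55 -15 1 0.035 [-31, 1, 28, 143, 139, 23, -62]
55 -15 1 0.05 [-29, -1, 25, 145, 135, 24, -59]
55 -10 0 0 [60, 12, -60, 137, 143, 23, 128]
55 -10 0 0.035 [63, 5, -62, 141, 153, 21, 114]
55 -10 0 0.05 [-60, -5, 61, 146, 151, 21, 116]
55 -10 1 0 [-7, 5, 11, 139, 165, 19, -80]
55 -10 1 0.035 [-69, -3, 73, 145, 159, 20, -72]
55 -10 1 0.05 [-64, -6, 64, 146, 149, 22, -61]
55 -5 0 0 [64, 11, -59, 137, 162, 19, 115]
55 -5 0 0.035 [69, 5, -61, 141, 180, 19, 96]
55 -5 0 0.05 [-52, 
[... 1729 characters left out ...]
143, 43, -76]
65 -20 1 0.035 None
65 -20 1 0.05 None
65 -15 0 0 [51, 22, -61, 143, 143, 52, 125]
65 -15 0 0.035 None
65 -15 0 0.05 None
65 -15 1 0 [-16, 11, 14, 145, 157, 41, -83]
65 -15 1 0.035 None
65 -15 1 0.05 None
65 -10 0 0 [57, 22, -61, 144, 154, 46, 121]
65 -10 0 0.035 None
65 -10 0 0.05 None
65 -10 1 0 [-39, 14, 46, 146, 182, 41, -102]
65 -10 1 0.035 None
65 -10 1 0.05 None
65 -5 0 0 [63, 22, -61, 143, 167, 42, 117]
65 -5 0 0.035 None
65 -5 0 0.05 None
65 -5 1 0 [-50, 23, 70, 147, 207, 49, -124]
65 -5 1 0.035 None
65 -5 1 0.05 None
65 0 0 0 [69, 22, -61, 143, 180, 37, 112]
65 0 0 0.035 None
65 0 0 0.05 None
65 0 1 0 [69, 22, -61, 143, 180, 37, -68]
65 0 1 0.035 None
65 0 1 0.05 None
```

```bash
cat >> h.py <<'E'
def go(P,t=None,y=None,f=1,v=.15,fs=None):
    "line in steps that reports instead of raising"
    try: return robot.line_to(list(map(float,P)),None if t is None else ori(t,y,f),velocity=v,f_stop=fs)
    except robot.PlanningError as e: print("PE",np.round(P,3),t,y); return None
E
python3 - <<'E'
from h import *
fingers.gripper_to(.55)
P=[.516,-.06,.28]
print(robot.inverse_kinematics(P,ori(60,0,1)))
robot.move_to(P,ori(60,0,1)); st("a")
print(go([.521,-.0825,.187],60,0)); st("b")
print(go([.5686-.003,-.082,.187],60,0,v=.08,fs=6)); st("c")
im=np.hstack([cv2.resize(vision.grab_frame(c)[v-45:v+45,u-45:u+45],(400,400),interpolation=cv2.INTER_CUBIC) for c,(u,v) in (("top",(325,160)),("side",(345,165)))])
cv2.imwrite("pics/jug1.png",im[:,:,::-1])
E
```

```text
[  10.0665  -13.1707    1.1029  140.9978  232.7348   11.9756 -136.2826]
a 12.0083 [ 0.5162 -0.0599  0.2804] [  10.0568  -13.1729    1.0962  140.9687  232.7248   11.9816 -136.2758] [-0.4888  0.8339  0.5179] 0.5519239412692774
False
b 12.8 [ 0.5216 -0.0824  0.1878] [  23.2406    3.1075   -6.8515  146.6142  207.4498   31.6321 -105.1533] [-0.0482  0.0804  0.7401] 0.5493398396750886
False
c 13.5083 [ 0.5653 -0.0819  0.1865] [  21.0283    7.6329   -7.6423  141.3545  202.7029   29.9493 -102.2072] [ 0.2523 -0.1395  0.2596] 0.553163993548082
```

View pics/jug1.png

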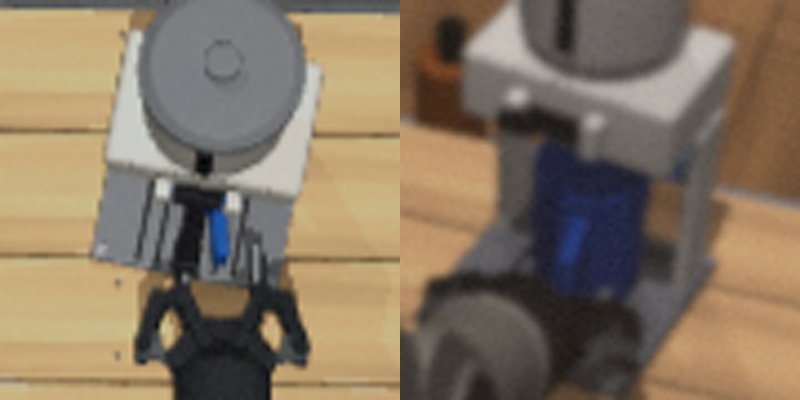

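The open fingers clipped the lever on the way past. Its tip now shows at side crop (510,120), about 0.9 rad. The jug hasn't moved, so I'll shut the lever again before touching it, then come back low.

Run:
```python
from h import *
t,y=60,0
print(go([.524,-.0825,.187],v=.15)); fingers.gripper_to(0.)
print(go(tipto(D(-118,0,95),t,y),t,y)); st("s")
print(go(tipto(D(-106,0,125),t,y),t,y,v=.1,fs=12)); st("under")
print(go(tipto(D(-104,0,195),t,y),t,y,v=.1,fs=15)); st("up")
print(go(tipto(D(-78,0,207),t,y),t,y,v=.05,fs=9)); st("push")
print(go(tipto(D(-84,0,205),t,y),t,y,v=.02,fs=12)); st("push")
p=robot.current_tool_pos()
print(go(p+np.array([-.028,.004,-.005]),v=.12))
print(go([.521,p[1],.19],v=.2)); st("down")
im=np.hstack([cv2.resize(vision.grab_frame(c)[v-45:v+45,u-45:u+45],(400,400),interpolation=cv2.INTER_CUBIC) for c,(u,v) in (("top",(325,150)),("side",(345,155)))])
cv2.imwrite("pics/lev3.png",im[:,:,::-1])
```

```text
False
False
s 15.0083 [ 0.5245 -0.0523  0.2235] [  20.4526   -3.9105  -10.8544  144.7539  203.4271   22.3411 -107.6105] [-0.7189 -0.8675 -0.402 ] -0.0023478126969119014
False
under 15.4833 [ 0.5358 -0.055   0.252 ] [  18.1955   -6.7203   -8.3067  141.151   213.0734   16.7014 -117.8199] [ 0.0294 -0.1796 -0.3325] 0.0017440843957260861
PE [ 0.538 -0.055  0.324] 60 0
None
up 15.4833 [ 0.5358 -0.055   0.252 ] [  18.1955   -6.7203   -8.3067  141.151   213.0734   16.7014 -117.8199] [ 0.0294 -0.1796 -0.3325] 0.0017440843957260861
PE [ 0.564 -0.059  0.335] 60 0
None
push 15.4833 [ 0.5358 -0.055   0.252 ] [  18.1955   -6.7203   -8.3067  141.151   213.0734   16.7014 -117.8199] [ 0.0294 -0.1796 -0.3325] 0.0017440843957260861
PE [ 0.558 -0.058  0.333] 60 0
None
push 15.4833 [ 0.5358 -0.055   0.252 ] [  18.1955   -6.7203   -8.3067  141.151   213.0734   16.7014 -117.8199] [ 0.0294 -0.1796 -0.3325] 0.0017440843957260861
False
False
down 16.35 [ 0.5216 -0.0552  0.1899] [ 27.182    2.1107 -17.3868 147.1031 196.6932  29.7015 -99.1808] [1.7142 0.1442 1.3935] -0.0006505260596796806
```

View pics/lev3.png

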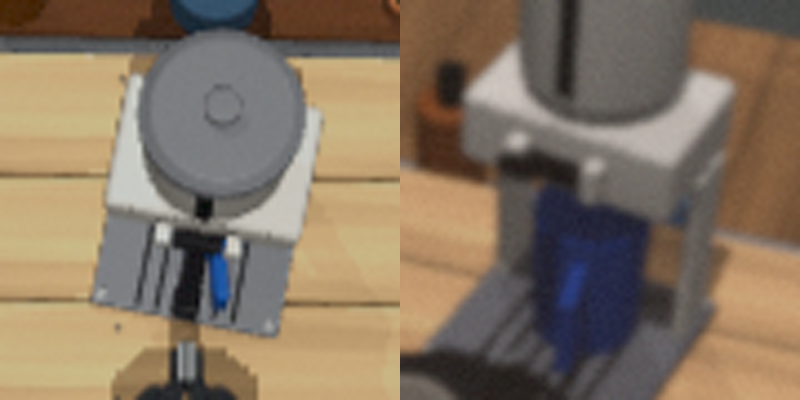

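```bash
cat >> h.py <<'E'
def gm(P,t,y,f=1,v=.2):
    r=go(P,t,y,f,v)
    if r is None:
        print("joint move instead",robot.inverse_kinematics(list(P),ori(t,y,f)));robot.move_to(list(map(float,P)),ori(t,y,f))
def snap(name,*cs):
    a=[cv2.resize(vision.grab_frame(c)[v-45:v+45,u-45:u+45],(400,400),interpolation=cv2.INTER_CUBIC) for c,u,v in cs]
    cv2.imwrite(f"pics/{name}.png",np.hstack(a)[:,:,::-1])
E
python3 - <<'E'
from h import *
gm([.515,.06,.20],60,-10); st("l1")
gm([.515,.06,.25],45,DY-8); st("l2")
t,y=45,DY-8
gm(tipto(D(-135,0,130),t,y),t,y); st("l3")
print(go(tipto(D(-105,0,130),t,y),v=.12,fs=12))
print(go(tipto(D(-105,0,195),t,y),v=.1,fs=15))
print(go(tipto(D(-78,0,207),t,y),v=.05,fs=9)); st("push")
print(go(tipto(D(-84,0,206),t,y),v=.03,fs=12)); st("push")
p=np.array(robot.current_tool_pos())
go(p+[-.03,.006,0],v=.15); go(p+[-.03,.08,0],v=.3); st("off")
gm([.515,.07,.20],60,-10,v=.3); st("l4")
gm([.519,-.02,.188],60,0);st("l5")
E
```

```text
l1 18.4583 [0.5149 0.0595 0.2   ] [ 26.0456   5.8215 -58.1033 143.2749 114.8926  43.1315 -51.6679] [0.2509 0.6382 0.7767] -0.0017879102436892745
l2 19.6667 [0.5145 0.0597 0.2494] [ 28.5114  -5.6317 -52.8655 126.1699  50.7733  32.6073   8.593 ] [ 0.0585 -0.5975 -1.0953] 0.0030632128155664447
l3 20.35 [ 0.5111 -0.0447  0.2617] [ 26.017  -10.7712 -30.7162 129.1636  32.7199  21.337   39.32  ] [-0.0032  0.7423  0.105 ] -0.0020151786285091972
False
False
True
push 21.95 [ 0.5524 -0.0532  0.3294] [ 23.3706  -8.9021 -26.3782 117.6016  23.151   30.4772  52.0508] [ 0.1939 -0.226   0.5185] -0.002192317739543174
True
push 22.275 [ 0.5531 -0.0535  0.3287] [ 23.3063  -8.4676 -26.4297 116.9912  22.9921  31.3885  52.3139] [-0.4645 -0.5096 -0.0343] 0.004871211964779844
off 23.025 [0.524  0.0282 0.3294] [ 23.6704 -11.5918 -38.4727 117.9111  27.6118  36.9472  38.4548] [-0.0992 -1.6551  0.7268] 0.0008687835693955789
PE [0.515 0.07  0.2  ] 60 -10
joint move instead [ 36.1903  11.1621 -72.5608 142.4731 112.0933  49.5563 -47.904 ]
l4 24.375 [0.5154 0.0689 0.2001] [ 36.1988  11.1536 -72.4364 142.4255 112.049   49.5462 -47.8675] [-0.5616  0.1805  0.2617] 0.002678112457512414
l5 25.5083 [ 0.5191 -0.0199  0.1881] [ 72.3127   7.5794 -72.5549 147.0496 172.5164  29.7607 -77.2439] [0.4062 0.3809 0.0941] -6.725470143588921e-05
```

Run:
```python
from h import *
go([.522,-.0825,.187],60,0); fingers.gripper_to(.55)
print(go([.567,-.082,.187],60,0,v=.08,fs=6)); st("at")
fingers.gripper_to(0.,force=45); st("grip")
p=np.array(robot.current_tool_pos()); np.save("zg.npy",p)
print(go(p+[0,0,.005],v=.05)); st("lift")
print(go([.524,p[1],p[2]+.005],60,0,v=.1)); st("back")
snap("jug2",("top",325,160),("side",345,165))
```

```text
False
at 27.3 [ 0.5665 -0.0817  0.1865] [ 70.4075  16.6007 -62.0899 139.8322 181.2776  26.4298 -73.8567] [-0.9326  0.8289 -0.3192] 0.5513613689978657
grip 27.7083 [ 0.5667 -0.0823  0.1868] [ 70.4312  16.5903 -62.0789 139.8036 181.2521  26.4447 -73.839 ] [-0.9192 -0.093   1.2836] 0.1297244110117189
False
lift 27.9583 [ 0.5662 -0.0824  0.1913] [ 72.0146  15.7826 -63.4263 139.5633 182.144   25.4024 -75.0363] [-0.0704 -0.0364 -1.6566] 0.12681724196480937
False
back 28.5333 [ 0.5242 -0.0827  0.192 ] [ 84.5706  10.5217 -71.052  144.4923 195.0786  26.6443 -87.9307] [ 0.5107 -0.6172 -1.4672] 0.12325199923528597
```

View pics/jug2.png

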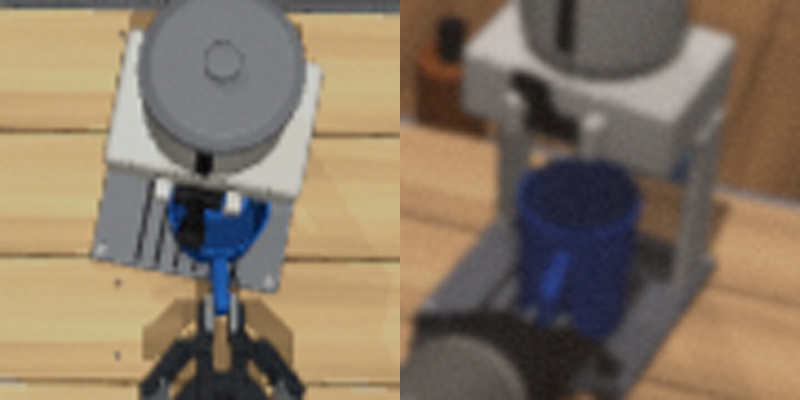

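The lever is shut, with its tip at side crop (520,80). The jug is held by its handle and drawn out to about top crop (220,220). Now I'll carry it to the mat.

Run:
```python
from h import *
z=float(np.load("zg.npy")[2]);M=np.array([.4621,.2396])
def tj(A,h): 
    a=np.radians(h);return [A[0]-.077*np.cos(a),A[1]-.077*np.sin(a)]
ok=True
for A,h,zz,v in (((.598,-.03),-5,z+.006,.2),((.59,.03),-10,z+.006,.2),((.59,.07),-15,z+.02,.2),((.55,.13),-25,z+.045,.2),((.50,.19),-35,z+.045,.2),(M,-45,z+.03,.2)):
    if go([*tj(A,h),zz],60,h,v=v) is None: ok=False;break
st("end"); print(ok)
if ok:
    im=vision.grab_frame("side"); print(recognise("jug","side")[:2],recognise("cork_mat","side")[:2])
    vision.grab_frame("top"); print(recognise("jug","top")[:2])
    for c in("side","top"): print(c,"axis exp px",w2px(c,[[*M,.126],[*M,.256]]).tolist())
```

```text
end 32.2667 [0.4084 0.2925 0.2169] [-32.4188  41.5004 -55.5716 100.902   69.3389 112.1678 -60.2942] [ 0.6721 -0.2921 -1.3814] 0.12683172502706913
True
[{'rect': [216.8, 175.8, 29.1, 46.4], 'p': 0.66}] []
[{'rect': [234.4, 202.1, 32.8, 30.9], 'p': 0.64}, {'rect': [328.6, 145.1, 50.5, 70.6], 'p': 0.54}]
side axis exp px [[220.72390522969448, 199.26686722002307], [212.8869154918084, 165.06056035338727]]
top axis exp px [[240.49762368969556, 203.69355974237004], [233.1543450589917, 201.8451843439842]]
```

Run:
```python
from h import *
z=float(np.load("zg.npy")[2]);p=np.array(robot.current_tool_pos())
print(go([p[0],p[1],z-.003],v=.08)); print(go([p[0],p[1],z-.0085],v=.03,fs=4)); st("down")
fingers.gripper_to(.5)
d=zdir(90,-45)
go(np.array(robot.current_tool_pos())-.07*d,v=.2)
go(np.array(robot.current_tool_pos())-.03*d+[0,0,.12],v=.35); st("up")
q=robot.inverse_kinematics([.4926,-.2966,.34],[180,0,0]);print(q,robot.inverse_kinematics([.4926,-.2966,.34],[180,0,90]))
im=vision.grab_frame("side"); print(recognise("jug","side")[:2])
vision.grab_frame("top"); print(recognise("jug","top")[:2],recognise("pot_lid","top")[:2])
t=vision.grab_frame("top");np.save("top1.npy",t);s=vision.grab_frame("side");np.save("side1.npy",s)
# foot/rim centre by blue mask in top
m=((t[...,2].astype(int)>t[...,0]+25)&(t[...,2].astype(int)>t[...,1]+15)).astype(np.uint8);m[:170]=0
n,l,sx,c=cv2.connectedComponentsWithStats(m);print([(sx[i].tolist(),c[i].round(1).tolist()) for i in range(1,n) if sx[i,4]>60])
print(w2px("top",[[.4621,.2396,.226]]),w2px("side",[[.4621,.2396,.226],[.4621,.2396,.126]]))
```

```text
False
True
down 33.3083 [0.4084 0.293  0.1805] [-33.3948  44.6796 -54.2354 102.3706  70.4438 110.611  -64.0881] [-1.5351  1.2115  3.9749] 0.1250211720170206
up 34.7167 [0.3376 0.3631 0.3001] [-51.451   33.8421 -41.6846  89.0223  59.1312 115.585  -52.4894] [ 0.4338  0.1808 -0.5551] 0.4979266457755893
[ 29.6595  19.3646  -0.4434  71.7635   0.147   88.8724 -60.7616] [  3.203   21.8531  39.12    72.9126 -13.5832  89.8098  40.2952]
[{'rect': [214.1, 187.2, 44.8, 39.5], 'p': 0.91}]
[{'rect': [234.8, 201.2, 32.3, 31.6], 'p': 0.78}] [{'rect': [391.6, 195.2, 18.6, 19.5], 'p': 0.72}, {'rect': [328.7, 145.8, 49.2, 67.6], 'p': 0.43}]
[([221, 187, 30, 31, 564], [236.1, 200.9])]
[[234.9773 202.304 ]] [[214.8153 173.4776]
 [220.7239 199.2669]]
```

Run:
```python
from h import *
t=np.load("top1.npy");s=np.load("side1.npy")
M=np.array([.4621,.2396]);a=np.linspace(0,2*np.pi,60)
def dr(im,c,x0,y0,sc,cs):
    g=cv2.resize(im[y0:y0+60,x0:x0+60],(60*sc,60*sc),interpolation=cv2.INTER_CUBIC).copy()
    for r,z,col in cs:
        P=np.c_[M[0]+r*np.cos(a),M[1]+r*np.sin(a),0*a+z]
        q=((w2px(c,P)-[x0,y0]+.5)*sc).astype(int);cv2.polylines(g,[q],True,col,1)
    return g
cs=[(.06,.126,(255,0,0)),(.036,.126,(0,255,0)),(.04,.226,(255,255,0))]
cv2.imwrite("pics/mat.png",np.hstack([dr(t,"top",207,172,6,cs),dr(s,"side",187,150,6,cs)])[:,:,::-1])
```

```text
(no output)
```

View pics/mat.png

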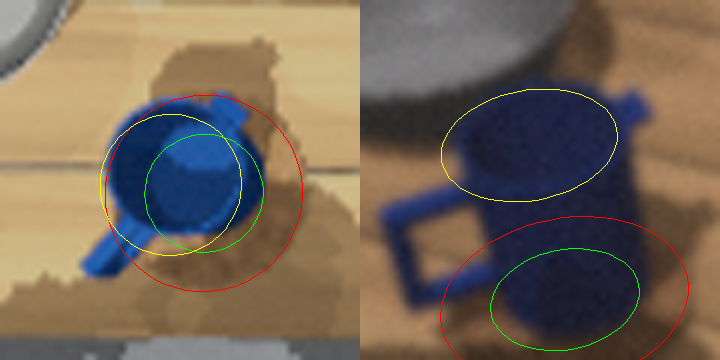

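The jug stands upright on the mat, but its rim centre, about (179,169) in the crop, is about 9 mm off the expected (171,184). I'll re-grip it and shift it a little, then go for the lid.

Run:
```python
from h import *
d=zdir(90,-45);g=np.array([.4084,.293,.181])
print(go(g-.06*d,v=.35)); go(g,v=.15); fingers.gripper_to(0.,force=45)
go(g+[0,0,.004],v=.06); go(g+[-.007,.005,.003],v=.06); go(g+[-.007,.005,-.004],v=.03,fs=4); st("down")
fingers.gripper_to(.5); g=np.array(robot.current_tool_pos())
go(g-.06*d,v=.25); go(g-.08*d+[0,0,.13],v=.4); st("up")
print("bowl rim",px2w("top",196.5,165.25,.18),"floor",px2w("top",201,167.75,.124))
print("knob top",px2w("top",393.2,195,.243),"side",px2w("side",412,212,.236))
robot.move_to([.41,-.04,.37],[180,0,-10]);st("via")
robot.move_to([.489,-.297,.30],[180,0,-30]);st("above")
```

```text
False
down 37.275 [0.4016 0.2982 0.1807] [-43.7306  38.1924 -38.7667 102.271   63.7854 101.6625 -60.5421] [-0.3499 -0.2667  3.6554] 0.1272164767363191
up 38.55 [0.3449 0.3543 0.3111] [-51.8356  31.5011 -38.9925  89.5446  58.3935 114.0725 -50.0768] [ 0.0001  0.1811 -1.1632] 0.5011712855867614
bowl rim [0.5938 0.3878 0.18  ] floor [0.5928 0.3881 0.124 ]
knob top [ 0.4926 -0.2966  0.243 ] side [ 0.4872 -0.2998  0.236 ]
via 40.05 [ 0.4098 -0.038   0.3686] [  0.783   -0.7263   2.1337  91.5951   0.0051  89.327  -96.8211] [-0.4869  0.9208 -0.0189] 0.4983363179792023
above 41.125 [ 0.4902 -0.2946  0.3004] [ 16.224   19.6085  18.5022  77.8714  -6.2744  83.5015 -85.3385] [-0.854   0.6153 -0.5956] 0.49825731089612524
```

Run:
```python
from h import *
go([.4905,-.298,.26],v=.2); print(go([.4905,-.298,.242],v=.06,fs=5)); st("dn")
fingers.gripper_to(0.,force=35); st("grip"); p=np.array(robot.current_tool_pos()); np.save("zl.npy",p)
go(p+[0,0,.03],v=.12); go(p+[-.02,.03,.125],v=.35)
robot.move_to([.42,-.04,.38],[180,0,-10])
robot.move_to([.50,.33,.36],[180,0,40]); print(go([.593,.388,.30],v=.35)); st("bowl")
im=vision.grab_frame("top");print(recognise("pot_lid","top")[:2],w2px("top",[.593,.388,.28]))
h=p[2]-.209
print(go([.593,.388,.124+h+.012],v=.25)); print(go([.593,.388,.124+h-.003],v=.04,fs=4)); st("placed")
fingers.gripper_to(.45); go([.593,.388,.30],v=.35); st("out")
```

```text
False
dn 41.925 [ 0.4903 -0.2979  0.2418] [ 16.4076  21.2268  18.2905  83.879   -6.7212  76.0044 -84.835 ] [-0.2447  1.3592 -0.1291] 0.5000677891905434
grip 42.2583 [ 0.4908 -0.2981  0.2425] [ 16.405   21.199   18.2877  83.8195  -6.7318  75.9999 -84.8361] [ 0.915  -0.1082  1.3349] 0.21194229121928843
False
bowl 45.9583 [0.5939 0.3863 0.2986] [-29.5537  38.561  -11.2077  48.24     7.0253  93.8653 -88.0609] [-0.7048  0.0467  0.0533] 0.2095493126120357
[{'rect': [193.6, 161.8, 15.4, 17.8], 'p': 0.76}] [[187.2515 161.0308]]
False
True
placed 47.1167 [0.5939 0.3887 0.1576] [-28.5426  40.5459 -11.4062  64.4856   7.6395  75.4362 -89.1662] [-0.0626  0.0379  4.3694] 0.21110148991082614
out 48.0083 [0.5933 0.3884 0.3016] [-29.6321  38.3489 -11.3153  48.1935   7.0171  93.7662 -88.0605] [ 0.5662  0.1939 -0.3678] 0.45299408998193885
```

Run:
```python
from h import *
pot=np.array([.4905,-.298,.172]);h=-55;t=60
def tp(A,h,b=.007): a=np.radians(h);return np.array([A[0]-b*np.cos(a),A[1]-b*np.sin(a),A[2]])
robot.move_to([.42,-.04,.38],[180,0,-10]); fingers.gripper_to(1.)
G=tp(pot,h);pre=G-.085*zdir(t,h)
for f in (1,0): print(f,robot.inverse_kinematics(list(pre+[0,0,.05]),ori(t,h,f)),robot.inverse_kinematics(list(G),ori(t,h,f)))
f=1
robot.move_to(list(pre+[0,0,.05]),ori(t,h,f)); st("pre+")
r=go(pre,t,h,f,v=.2); print(r)
print(go(G,t,h,f,v=.12,fs=6)); st("at")
```

```text
1 [ -3.1452  -4.2479  -3.3435 136.9499  83.2843  49.8186 -32.5167] [  1.5017  13.4964   4.1662 137.1587 110.2745  43.8149 -58.3638]
0 [-74.0586 -14.7269  60.6691 138.6086  88.1642  64.263  146.8925] [-48.5458  24.6415  64.5352 138.6291 123.1183  23.9684 102.3212]
pre+ 51.55 [ 0.4449 -0.2321  0.2654] [ -3.1381  -4.2563  -3.3295 136.8386  83.2528  49.8471 -32.5449] [0.1427 0.3029 0.5958] 0.9976535750559627
False
False
at 52.8083 [ 0.4869 -0.292   0.1729] [  3.4504  13.4261   1.954  137.068  110.1329  44.3029 -58.0339] [ 0.0925 -0.1311  0.1412] 0.9994396887351624
```

Run:
```python
from h import *
t=60
def tp(A,h,b=.007): a=np.radians(h);return np.array([A[0]-b*np.cos(a),A[1]-b*np.sin(a),A[2]])
fingers.gripper_to(0.,force=45); st("grip"); p=np.array(robot.current_tool_pos()); z0=p[2]; np.save("zp.npy",p)
print(go(p+[0,0,.03],v=.12))
zc=z0+.012
ok=go([*tp(D(-92,-30,0),-30)[:2],zc+.018],t,-30,v=.22) is not None
ok=ok and go([*tp(D(-85,0,0),-22)[:2],zc+.006],t,-22,v=.15) is not None
st("front"); print(ok,recognise("salt_pot","side")[:0] if 0 else "")
if ok:
    s=vision.grab_frame("side");tt=vision.grab_frame("top")
    cv2.imwrite("pics/pot.png",np.hstack([cv2.resize(im[v-45:v+45,u-45:u+45],(400,400),interpolation=cv2.INTER_CUBIC) for im,u,v in((tt,325,160),(s,345,165))])[:,:,::-1])
```

```text
grip 53.15 [ 0.4871 -0.292   0.1731] [  3.4331  13.4425   1.956  137.0677 110.1851  44.357  -58.0633] [-1.8445  2.5127  4.6556] 0.7293045949120113
False
front 55.075 [ 0.5648 -0.0574  0.1909] [ -6.5737   8.5223  -8.4788 139.2295 120.9564  38.6089 -57.0698] [-0.5484  0.2857 -2.6892] 0.7301102789607145
True
```

View pics/pot.png

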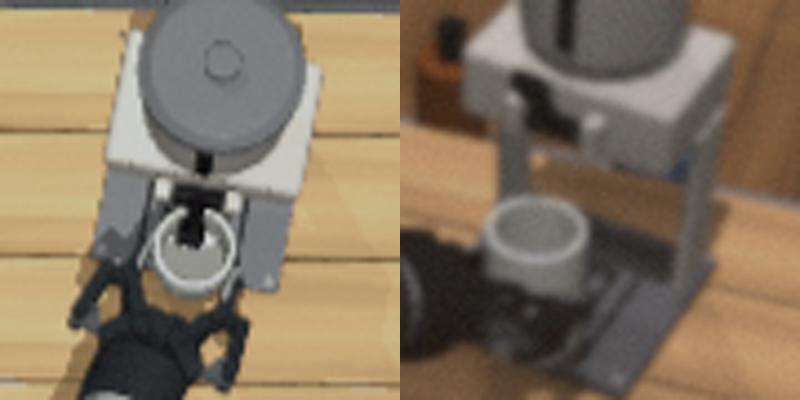

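The pot is open, upright and gripped in front of the tray, with its rim at about top crop (194,247), and the lever is still shut. Now I'll slide it in.

Run:
```python
from h import *
t=60;h=-22
def inv(P):
    c,s=np.cos(DP[2]),np.sin(DP[2]);d=(np.array(P)[:2]-DP[:2])*1000;return np.array([c*d[0]+s*d[1],-s*d[0]+c*d[1]])
z0=float(np.load("zp.npy")[2]);p=np.array(robot.current_tool_pos())
r=px2w("top",280+194/4.444,115+247/4.444,.12+p[2]-z0+.095);print("pot axis d by cam",inv(r),"by grip",inv(p)+7*np.array([np.cos(np.radians(h-DY)),np.sin(np.radians(h-DY))]))
def tp(A,h,b=.007): a=np.radians(h);return np.array([A[0]-b*np.cos(a),A[1]-b*np.sin(a),A[2]])
zt=z0+.012
print(go([*tp(D(-50,0,0),h)[:2],zt+.003],v=.12))
print(go([*tp(D(-12,0,0),h)[:2],zt+.003],v=.1,fs=8)); st("in")
q=np.array(robot.current_tool_pos())
print(go([q[0],q[1],zt-.003],v=.02,fs=3)); st("down")
z=robot.current_tool_pos()[2]
print(go([*tp(D(8,0,0),h)[:2],z],v=.03,fs=5)); st("lip"); print(inv(robot.current_tool_pos()))
```

```text
pot axis d by cam [-82.6575  -2.5078] by grip [-84.7741  -1.3376]
False
False
in 56.15 [ 0.6366 -0.0677  0.1875] [ -4.2158  15.3509  -6.3363 130.2683 124.4183  35.3493 -56.0491] [-0.7169 -0.4689 -2.9872] 0.7311868303689745
True
down 56.4083 [ 0.6364 -0.0675  0.185 ] [ -4.1457  15.7169  -6.4892 130.4709 125.1109  35.8599 -56.8322] [-2.5386  0.9295  3.8065] 0.7292268316239149
True
lip 56.625 [ 0.6369 -0.0678  0.1851] [ -4.1329  15.7399  -6.4633 130.4028 125.0691  35.815  -56.7656] [0.4263 0.2097 1.3579] 0.7324449666498953
[-19.2979   1.4069]
```

Run:
```python
from h import *
h=-22
def inv(P):
    c,s=np.cos(DP[2]),np.sin(DP[2]);d=(np.array(P)[:2]-DP[:2])*1000;return np.array([c*d[0]+s*d[1],-s*d[0]+c*d[1]])
def tp(A,h,b=.007): a=np.radians(h);return np.array([A[0]-b*np.cos(a),A[1]-b*np.sin(a),A[2]])
for i,fs in ((0,9),(1,12)):
    z=robot.current_tool_pos()[2]+(.0008 if i==0 else 0)
    print(go([*tp(D(9,0,0),h)[:2],z],v=.03,fs=fs)); st("lip"); print("axis d",inv(robot.current_tool_pos())+[6.8,-1.5])
```

```text
True
lip 56.875 [ 0.6379 -0.0682  0.1852] [ -4.1101  15.8263  -6.4313 130.2704 125.0634  35.8034 -56.6877] [ 2.3192 -0.9209  0.8362] 0.7329616448272495
axis d [-11.4424  -0.3153]
True
lip 57.35 [ 0.6488 -0.071   0.1856] [ -3.8422  16.7627  -6.0976 128.8014 125.1029  35.3278 -56.1394] [-7.5797  2.0907  5.8055] 0.7323069508420951
axis d [-0.1792 -1.2462]
```

Run:
```python
from h import *
fingers.gripper_to(.95); st("rel")
p=np.array(robot.current_tool_pos());d=zdir(90,-22)
for L in (.095,.085,.075):
    if go(p-L*d,v=.12) is not None: break
st("back")
s=vision.grab_frame("side")
for l in ("salt_pot","jug","pot_lid","bowl","lever_grip"): print(l,[(round(x["p"],2),np.round(x["rect"],1).tolist()) for x in recognise(l,"side")[:2]])
print("seat px",w2px("side",[D(1,0,12),D(1,0,107)]).tolist(),"shut paddle",w2px("side",D(-90,0,221)).tolist())
vision.grab_frame("top");print([(round(x["p"],2),x["rect"]) for x in recognise("pot_lid","top")[:2]],w2px("top",[.593,.388,.134]),recognise("lever_grip","top")[:1])
```

```text
rel 57.675 [ 0.6485 -0.0714  0.185 ] [ -3.8355  16.7834  -6.0673 128.8299 125.1121  35.313  -56.1564] [-0.8371  0.039  -0.3033] 0.9507643105192739
back 58.6167 [ 0.5611 -0.036   0.1856] [ -9.5026   9.674   -9.9957 139.4048 117.5335  41.7576 -56.988 ] [ 0.0615 -0.6556 -0.0313] 0.9483586455141284
salt_pot [(0.92, [425.2, 323.1, 33.4, 40.9]), (0.75, [343.0, 168.0, 23.3, 33.0])]
jug [(0.15, [267.9, 133.8, 13.8, 43.7])]
pot_lid []
bowl [(0.69, [117.5, 270.7, 86.7, 85.2])]
lever_grip [(0.55, [333.0, 142.6, 16.3, 19.3])]
seat px [[340.7812207914542, 180.2439101107876], [342.62640386641056, 155.90191874454547]] shut paddle [[329.75050082045306, 139.6730371003995]]
[(0.54, [201.1, 168.2, 21.9, 20.3]), (0.31, [234.5, 203.3, 34.0, 32.5])] [[200.2343 167.31  ]] [{'rect': [326.5, 165.2, 14.7, 15.1], 'p': 0.53}]
```

Run:
```python
from h import *
go(np.array(robot.current_tool_pos())+[-.02,.02,0],v=.1); robot.pause(.3); st()
print(workorder.close_job())
```

```text
59.8 [ 0.5407 -0.0165  0.1851] [-12.5457   8.5357 -12.1589 141.0562 112.3862  44.5175 -56.0374] [-0.7938  0.0967 -0.6504] 0.9503106881902648
the job is handed in; nothing more can be done
None
```

The job is handed in at 59.8 s: lever shut, jug upright on the mat, lid in the bowl, and the open pot against the rear lip under the spout. My open fingers once knocked the lever back to about 0.9 rad, and I shut it again before touching the jug. I took no last look at the jug after shifting it about 9 mm towards the middle, and lid and pot were checked by the detector only.

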